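Transfer the turned parts to the steel rack in reverse order

ROBOT

A 6-joint arm with a two-finger parallel gripper is mounted at the origin on the work surface. World frame = base frame: x ahead of the robot, y to its left, z up, the work surface at z = 0. Lengths are in m, angles in rad, forces in N, time in s.
With the tool pointing down it reaches from about 0.3 to 0.775 m from the base axis. Payload 14.6 kg.
Tool frame: the origin (TCP) lies between the finger pads; the fingertips stand 14 mm ahead of it and the grasp point (between the pads) lies 5 mm behind it; z points along the fingers, y is the line along which they close (so a half turn about z gives the same grasp; the last joint's range is limited). The gripper opens to 94 mm and grips with 3 to 60 N. Pads are 16 mm wide; open, the fingers measure 119 mm over their backs; the gripper's body (75 mm by 177 mm) begins 78 mm behind the grasp point.
Start: joints at [-1.192, 0.3, 1.521, -0, 1.321, -0.067], TCP at [0.237, -0.496, 0.219] pointing down, gripper open.
Joint ranges: [-3.03, 3.03], [-0.79, 2.21], [0.23, 2.52], [-1.04, 4.18], [0, 3.07], [-2.55, 2.55]. Speed limits (rad/s): [2.22, 2.22, 2.57, 3.14, 3.14, 3.14].

INTERFACE

Orientations are given as [roll, pitch, yaw] about the fixed x, y, z axes, in that order (R = Rz(yaw) Ry(pitch) Rx(roll)).
In Python, from station import ctrl gives the robot as it stands. The module is installed in compiled form; this text tells all that it offers.
- The arm moves only by the tool move_arm, never from a script. Its argument "targets" is a list of rows, each a list of 7 numbers: the opening, from -1 (shut) to 1 (fully open), then the shift along the tool's x, y, z in units of 50 mm (1.0 is 50 mm), then the turn, a rotation vector about the tool's x, y, z in rad. A call has 1 to 12 rows; each row is the pose to reach, as a shift and turn from the pose commanded when the call began, along the tool's axes at that moment; what a row does not reach only later rows make up. A row lasts 1/10 s, in which the tool goes at most 50 mm and 8.59 degrees, less where a joint would pass 70% of its speed; a pose out of reach is approached as far as the arm can. A call with a gripper value outside its range is refused whole. The fingers move at their own pace and stop on an object; "grip_force" is the grip in N (left out, the last holds). Time passes only in rows, so rows that repeat a pose let the fingers close. It gives the time, the measured TCP pose, the force, the opening and the grip force at its end, in the units of the state.
- ctrl.get_obs(): the state, without advancing time (a new reading comes with each control period).
- ctrl.camera(name): name is "side" or "top"; returns (picture, depth): 420x560x3 uint8, red, green, blue; 420x560 float32, m along the optical axis (not along the pixel's ray), 0 where there is no reading.
- ctrl.camera_params(name): a dict with "intrinsics" (3x3 intrinsics, pixels), "rvec" (rotation vector, rad) and "tvec" (3), from world to camera coordinates, as OpenCV has them. Camera axes: x right, y down, z forward; pixel columns grow to the right and rows downward; lengths in m; the calibration is good to about 2 mm. A picture is of the moment at which its call begins. camera_params takes no time and is no camera call.
- ctrl.hand_in(): hands the job in; it is judged then, once.
Trained networks look in the newest picture that a camera, given by its name, has taken for a name from the list of things; names that differ only in an ending like _2 or _b are one class to them, and where a whole thing is asked for, a point or a joint stands for the part that bears it (a point fixed in the world has none). Each returns a list of dicts, best first, with "score" (0 to 1); they miss things now and then, are a little off and sometimes report something else, mostly with a low value. They report only what shows in the picture. A call takes as long as a camera call.
- ctrl.cut_out(camera, target): "region" (420x560 bool, what is visible of it) and "point" ([column, row] in pixels, amid what is visible of it).
- ctrl.tip_of(camera, target): "point" ([column, row] in pixels: a listed point, or the origin of a listed thing).
The state is a dict: "time_s": time; "qpos": joint angles; "joint_vel": joint speeds; "tau": joint torques, N m; "ee_pos": TCP position; "eef_rot": TCP orientation; "force": force on the tool from outside, world axes, zero at the start; "moment": the same for the moment, N m; "grip_width": finger opening in m; "grip_force": force on a finger pad.
Only numpy, scipy, OpenCV 4.12 (cv2) and the standard library are available. Lean on these libraries where they do the work, as an engineer would, in place of code of your own. Each camera call takes 0.05 s, during which the arm holds its last target. There are 200 camera calls.

TASK

The three machined parts standing on the wooden rack go to the steel rack, one per pocket, upright and in reverse order: the part that stands leftmost now ends in the rightmost pocket, the middle one stays in the middle, and the rightmost ends leftmost (left and right as the robot sees them). The spray can stands in front of the collar: first lift it off and stand it somewhere clear on the bench, leave it there while you take the collar off the wooden rack, and in the end put it back standing on its round mat. Set everything down without dropping it, and do not disturb the glass jar.

Things in the scene. Friction and masses are not known exactly. Their poses are not given: they have to be found in the camera images.
- collar: Shaft collar: short thick plain steel tube standing upright, outer diameter 40, bore 20 (open through), height 45 mm, 0.2 kg. Origin at the centre of its underside, z up along its axis.
- hex: Hex coupling nut: solid steel hexagonal column standing upright, 36 mm across flats (41.6 over corners), 60 mm high, dark bore 20 mm painted on top, 0.3 kg. Origin at the centre of its underside, z up; its own x axis is square to one pair of flats (the other pairs at 60 degree steps).
- bush: Flanged bush: steel, round flange at the foot 44 mm in diameter and 12 mm high, then a stem 28 mm in diameter up to a total height of 75 mm, 0.28 kg. Stands on its flange; grip it by the stem. Origin at the centre of its underside, z up.
- seat_collar: Black rubber pad 52 x 52 x 4 mm, fixed on the wooden rack, on which the collar stands at the start (within 4 mm of its centre). Origin at the centre of its underside, 15 mm above the bench; a part on it has its underside at 19 mm. x points across the wooden rack, away from the robot; y along the row, to the robot's left. The three pads lie on one line, 85 mm apart.
- seat_hex: The same kind of pad, on which the hex coupling nut stands at the start. Same origin and axes. Both racks lie roughly along world y (turned at most 0.3 rad); which of them is on the left changes.
- seat_bush: The same kind of pad, on which the flanged bush stands at the start. Same origin and axes. The wooden rack is a plywood board 270 mm long (y), 15 mm high, reaching from 88 mm in front of (-x) to 44 mm behind the row of pads, with a strip 30 mm high and 12 mm thick along its back edge.
- steel_rack: Steel rack, light grey walls and dark floor, fixed, 252 (y) x 78 (x) mm, three empty open pockets in a row. Origin at the centre of its underside on the bench; y along the row to the robot's left, x away from the robot. Pocket centres at x = 0, y = +85 (left), 0 and -85 mm (right). Each pocket is 68 x 68 mm inside; its floor is 6 mm above the bench, its walls rise 10 mm more, to 16 mm.
- can: White spray can with a red and a yellow band, 52 mm in diameter up to 128 mm high, then tapering to 36 mm at 140 mm, with a small white nozzle to 152 mm; 0.25 kg. Stands upright on the mat at the start. Origin at the centre of its underside, z up.
- mat: Round cork mat of the spray can, 56 mm in diameter, 3 mm thick, fixed on the wooden rack's front part, 56 mm in front of (-x of) the centre of the collar's pad. Origin at the centre of its underside, 15 mm above the bench; the can's underside stands at 18 mm.
- jar: Amber glass jar with a dark lid, 68 mm in diameter, 100 mm high, standing loose on the bench beyond the racks, near the middle. Origin at the centre of its underside. To be left alone. The bench between the two racks, straight ahead of the robot (x 0.45 to 0.60 m, |y| below 0.04 m), is always clear.

How it is judged:
On the way, in this order (a step that is already met when the one before it is completed fails the run):
1. the spray can stands released on the bench, at least 55 mm from its mat (horizontal distance between can and mat above 0.055 m and height (world z) of can below 0.006 m and angle between can's own z axis and vertical below 0.1 rad and contact force between the fingers and can below 0.1 N and linear speed of can below 0.02 m/s), for 0.2 s.
2. the collar has left its pad while the can is out of the way (horizontal distance between can and mat above 0.055 m and horizontal distance between collar and seat_collar above 0.05 m), for 0.1 s.
At the end, for the whole second after the job is handed in: Each part stands upright (within 0.12 rad) and at rest on the floor of its pocket of the steel rack, within 16 mm of the pocket's centre along each rack axis, in the reverse of the starting order; the can stands upright and at rest on its mat, within 13 mm of the mat's centre (((y of each of seat_hex, seat_bush in the frame of seat_collar below 0 m and y of collar in the frame of steel_rack between -0.101 and -0.069 m) or (y of each of seat_hex, seat_bush in the frame of seat_collar above 0 m and y of collar in the frame of steel_rack between 0.069 and 0.101 m) or (((y of seat_hex in the frame of seat_collar below 0 m and y of seat_bush in the frame of seat_collar above 0 m) or (y of seat_hex in the frame of seat_collar above 0 m and y of seat_bush in the frame of seat_collar below 0 m)) and y of collar in the frame of steel_rack between -0.016 and 0.016 m)) and x of collar in the frame of steel_rack between -0.016 and 0.016 m and height (world z) of each of collar, hex, bush below 0.011 m and angle between each of collar, hex, bush's own z axis and vertical below 0.12 rad and linear speed of each of collar, hex, bush, can below 0.02 m/s and ((y of each of seat_collar, seat_bush in the frame of seat_hex below 0 m and y of hex in the frame of steel_rack between -0.101 and -0.069 m) or (y of each of seat_collar, seat_bush in the frame of seat_hex above 0 m and y of hex in the frame of steel_rack between 0.069 and 0.101 m) or (((y of seat_collar in the frame of seat_hex below 0 m and y of seat_bush in the frame of seat_hex above 0 m) or (y of seat_collar in the frame of seat_hex above 0 m and y of seat_bush in the frame of seat_hex below 0 m)) and y of hex in the frame of steel_rack between -0.016 and 0.016 m)) and x of hex in the frame of steel_rack between -0.016 and 0.016 m and ((y of each of seat_collar, seat_hex in the frame of seat_bush below 0 m and y of bush in the frame of steel_rack between -0.101 and -0.069 m) or (y of each of seat_collar, seat_hex in the frame of seat_bush above 0 m and y of bush in the frame of steel_rack between 0.069 and 0.101 m) or (((y of seat_collar in the frame of seat_bush below 0 m and y of seat_hex in the frame of seat_bush above 0 m) or (y of seat_collar in the frame of seat_bush above 0 m and y of seat_hex in the frame of seat_bush below 0 m)) and y of bush in the frame of steel_rack between -0.016 and 0.016 m)) and x of bush in the frame of steel_rack between -0.016 and 0.016 m and horizontal distance between can and mat below 0.013 m and height (world z) of can between 0.014 and 0.023 m and angle between can's own z axis and vertical below 0.1 rad); the robot touches nothing.
It fails at once if the glass jar is pushed more than 30 mm or tipped (distance of jar from where it was at the start of the episode above 0.03 m or angle between jar's own z axis and vertical above 0.3 rad).
It fails at once if the spray can falls over (angle between can's own z axis and vertical above 0.8 rad).
It fails at once if a part or the can is dropped (falls freely for more than about 40 mm) ((linear speed of collar above 0.9 m/s and contact force between collar and anything else below 0.05 N) or (linear speed of hex above 0.9 m/s and contact force between hex and anything else below 0.05 N) or (linear speed of bush above 0.9 m/s and contact force between bush and anything else below 0.05 N) or (linear speed of can above 0.9 m/s and contact force between can and anything else below 0.05 N)).
It also fails if it takes over 125 s, if anything falls off the work surface, if the arm or the gripper's body presses on something with over 40 N, if the wrist force passes 120 N, or if a joint passes its speed limit or range.

## Working session

There is one attempt and no reset: what is moved stays moved. The work goes in short steps, Python scripts to look and compute and a tool call to move; the robot and the scene stay as the last step left them, time stands still between calls to the robot, and variables do not carry over. Pictures are saved under pics/ and viewed, at most 14 in all, crops included, and the job is handed in when it is done.

Besides the shell and the picture viewer there is one more tool, called as name(argument=value, ...), one argument or row to a line, values as JSON. move_arm: Moves the arm, as the interface text tells. Its arguments: {"type":"object","properties":{"targets":{"type":"array"},"grip_force":{"type":"number"}},"required":["targets"]}

```bash
mkdir -p pics
cat > h.py <<'E'
import numpy as np, cv2
from station import ctrl
def cam(n):
    p=ctrl.camera_params(n); R=cv2.Rodrigues(np.array(p["rvec"],float))[0]; return np.array(p["intrinsics"]),R,np.array(p["tvec"],float).ravel()
def cloud(n,depth):
    K,R,t=cam(n); v,u=np.mgrid[:420,:560]
    X=np.stack([(u-K[0,2])/K[0,0]*depth,(v-K[1,2])/K[1,1]*depth,depth],-1)
    return (X-t)@R   # R^T(X-t)
def ray(n,uv,z):
    K,R,t=cam(n); d=R.T@np.linalg.solve(K,[uv[0],uv[1],1]); c=-R.T@t
    return c+d*(z-c[2])/d[2]
def proj(n,P):
    K,R,t=cam(n); q=K@(R@np.asarray(P)+t); return q[:2]/q[2]
E
python3 - <<'E'
from h import *
for n in("top","side"):
    im,d=ctrl.camera(n); cv2.imwrite(f"pics/{n}0.png",im[...,::-1]); np.save(f"{n}d.npy",d)
    K,R,t=cam(n); print(n,"cam at",(-R.T@t).round(3))
    C=cloud(n,d)
    for o in "collar hex bush can jar mat steel_rack seat_collar seat_hex seat_bush".split():
        r=ctrl.cut_out(n,o); s=ctrl.tip_of(n,o)
        if r:
            m=r[0]["region"]&(d>0); P=C[m]; zt=np.percentile(P[:,2],97) if m.any() else 0
            T=P[P[:,2]>zt-.006] if m.any() else P
            print(o,round(r[0]["score"],2),np.round(r[0]["point"]),"n",m.sum(),"ztop",round(zt,3),"topc",((T.min(0)+T.max(0))/2).round(3), "ext",(T.max(0)-T.min(0)).round(3))
        if s: print("   tip",round(s[0]["score"],2),np.round(s[0]["point"]),ray(n,s[0]["point"],{"can":.018,"steel_rack":0,"jar":0,"mat":.015,"seat_collar":.015,"seat_hex":.015,"seat_bush":.015}.get(o,.019)).round(3))
print(ctrl.get_obs())
E
```

```text
top cam at [ 0.541 -0.008  1.075]
collar 0.64 [168. 220.] n 261 ztop 0.066 topc [0.581 0.322 0.065] ext [0.035 0.037 0.008]
   tip 0.69 [168. 219.] [0.584 0.326 0.019]
hex 0.69 [229. 237.] n 239 ztop 0.082 topc [0.541 0.159 0.08 ] ext [0.037 0.037 0.008]
   tip 0.7 [229. 236.] [0.542 0.166 0.019]
bush 0.81 [197. 229.] n 284 ztop 0.096 topc [0.561 0.245 0.094] ext [0.027 0.027 0.007]
   tip 0.49 [200. 228.] [0.563 0.242 0.019]
can 0.67 [151. 241.] n 671 ztop 0.171 topc [0.529 0.338 0.17 ] ext [0.018 0.02  0.008]
   tip 0.59 [162. 242.] [0.523 0.34  0.018]
jar 0.56 [308. 164.] n 690 ztop 0.103 topc [ 0.729 -0.038  0.101] ext [0.055 0.056 0.008]
   tip 0.77 [309. 166.] [ 0.736 -0.04   0.   ]
   tip 0.69 [231. 239.] [0.535 0.159 0.015]
steel_rack 0.88 [390. 226.] n 2912 ztop 0.019 topc [ 0.577 -0.252  0.017] ext [0.135 0.257 0.009]
   tip 0.72 [390. 229.] [ 0.572 -0.258  0.   ]
seat_collar 0.69 [176. 217.] n 129 ztop 0.023 topc [0.583 0.318 0.023] ext [0.057 0.045 0.012]
   tip 0.56 [230. 238.] [0.539 0.162 0.015]
seat_hex 0.71 [238. 246.] n 67 ztop 0.023 topc [0.534 0.146 0.02 ] ext [0.
[... 1572 characters left out ...]
 0.015]
{'time_s': 2.1, 'qpos': array([-1.19159349e+00,  2.99902169e-01,  1.52100021e+00, -4.34088462e-06,
        1.32068116e+00, -6.66196175e-02]), 'joint_vel': array([ 6.29577263e-04, -6.45130794e-04,  9.78059389e-04, -5.19482020e-04,
        2.50260964e-03,  1.24197958e-05]), 'tau': array([-4.55074642e-04, -5.31658030e+01, -3.52913618e+01,  7.08424416e-02,
        2.13373272e-02, -1.27982020e-05]), 'ee_pos': array([ 0.23714483, -0.49624269,  0.2194443 ]), 'eef_rot': array([3.14158383e+00, 4.80365401e-06, 4.45823531e-01]), 'force': array([-0.18713694, -0.85942476,  0.14511854]), 'moment': array([ 0.00773741, -0.0453603 ,  0.01998615]), 'grip_force': 0.0, 'grip_width': 0.09392483851047301}
```

Run:
```python
from h import *
for n in("top","side"):
    im,d=ctrl.camera(n); C=cloud(n,d)
    P=C.reshape(-1,3)
    # steel rack walls
    m=(abs(P[:,2]-(.018 if n=="top" else .014))<.006)&(P[:,1]<-.1)&(P[:,1]>-.42)&(P[:,0]>.48)&(P[:,0]<.68)
    Q=P[m]; 
    img=np.zeros((200*2,340*2),np.uint8)
    print(n,"steel",cv2.minAreaRect(Q[:,:2].astype(np.float32)*1000), len(Q))
    r=ctrl.cut_out(n,"hex")[0]; H=C[r["region"]&(d>0)]; zt=np.percentile(H[:,2],97)
    h=H[H[:,2]>zt-.006][:,:2].astype(np.float32)*1000
    # width function by direction
    for a in range(0,60,6):
        w=[np.ptp(np.percentile(h@[np.cos(np.radians(a+k)),np.sin(np.radians(a+k))],[1,99])) for k in(0,60,120)]
        print(a,np.round(w,1),round(np.mean(w),1))
    r=ctrl.cut_out(n,"collar")
    m=(abs(P[:,2]-.033)<.008)&(P[:,1]>.08); 
a,_=ctrl.camera("top"); b,_=ctrl.camera("side")
big=cv2.resize(a[140:300,130:450],None,fx=2.5,fy=2.5,interpolation=cv2.INTER_CUBIC); cv2.imwrite("pics/a.png",big[...,::-1]); cv2.imwrite("pics/b.png",b[...,::-1])
```

```text
top steel ((577.0797119140625, -251.85723876953125), (252.66355895996094, 78.56092071533203), 74.23819732666016) 873
0 [32.8 35.1 35.3] 34.4
6 [33.3 34.7 35. ] 34.3
12 [33.7 34.9 35.2] 34.6
18 [33.8 34.7 35.2] 34.5
24 [34.7 34.5 35.2] 34.8
30 [35.4 34.7 35.5] 35.2
36 [35.7 34.9 35.2] 35.3
42 [36.5 35.5 35. ] 35.7
48 [36.5 35.8 34.2] 35.5
54 [35.6 35.7 33.6] 35.0
side steel ((577.4063720703125, -253.32716369628906), (257.10443115234375, 79.7698745727539), 74.24353790283203) 966
0 [34.7 35.4 36.2] 35.4
6 [34.1 35.  35.7] 35.0
12 [34.2 34.7 35.8] 34.9
18 [34.3 34.8 35.9] 35.0
24 [34.6 35.6 36.3] 35.5
30 [34.9 36.2 36.5] 35.9
36 [35.4 36.5 36.8] 36.2
42 [35.8 36.8 36.4] 36.3
48 [35.8 36.8 35.9] 36.2
54 [35.4 36.5 35.5] 35.8
```

View pics/a.png

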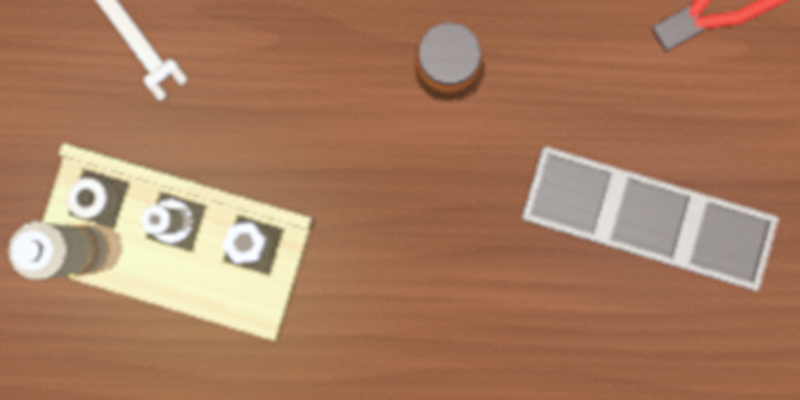

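View pics/b.png

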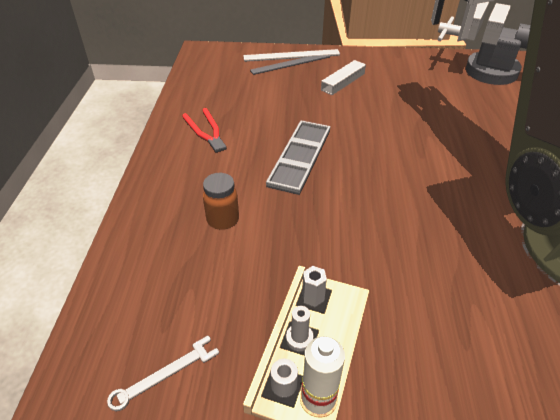

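```bash
cat >> h.py <<'E'
from scipy.spatial.transform import Rotation as Ro
def go(x,y,z,yaw=2.88):
    o=ctrl.get_obs(); R=Ro.from_euler('xyz',o["eef_rot"]); T=Ro.from_euler('xyz',[np.pi,0,yaw])
    s=R.inv().apply(np.array([x,y,z])-o["ee_pos"])/.05; print("t",round(o["time_s"],1),"at",o["ee_pos"].round(4),o["eef_rot"].round(3),"shift",s.round(3),"turn",(R.inv()*T).as_rotvec().round(3),"w",round(o["grip_width"],4),"F",o["force"].round(1))
E
python3 - <<'E'
from h import *
for n in("top","side"):
    C=cloud(n,np.load(n+"d.npy")); P=C.reshape(-1,3)
    im=cv2.imread(f"pics/{n}0.png").reshape(-1,3).astype(int)
    m=(P[:,2]>.009)&(P[:,2]<.036)&(P[:,1]>.05)&(P[:,1]<.45)&(P[:,0]>.4)&(P[:,0]<.68)
    print(n,cv2.minAreaRect(P[m][:,:2].astype(np.float32)*1000),m.sum())
go(.53,.337,.30)
E
```

```text
top ((539.7057495117188, 248.3022003173828), (270.84295654296875, 132.20672607421875), 74.79061126708984) 4109
side ((539.9963989257812, 246.5006866455078), (271.5987243652344, 132.10842895507812), 74.74628448486328) 7958
t 2.5 at [ 0.2372 -0.4962  0.2194] [-3.142  0.     0.446] shift [ 12.47  -12.51   -1.611] turn [-0.    -0.    -2.434] w 0.0939 F [0.7 0.5 0.6]
```

move_arm(
  targets=[
    [1,12.47,-12.51,-1.61,0,0,-2.424],
    [1,12.47,-12.51,-1.61,0,0,-2.424],
    [1,12.47,-12.51,-1.61,0,0,-2.424],
    [1,12.47,-12.51,-1.61,0,0,-2.424],
    [1,12.47,-12.51,-1.61,0,0,-2.424],
    [1,12.47,-12.51,-1.61,0,0,-2.424],
    [1,12.47,-12.51,-1.61,0,0,-2.424],
    [1,12.47,-12.51,-1.61,0,0,-2.424],
    [1,12.47,-12.51,-1.61,0,0,-2.424],
    [1,12.47,-12.51,-1.61,0,0,-2.424],
    [1,12.47,-12.51,-1.61,0,0,-2.424],
    [1,12.47,-12.51,-1.61,0,0,-2.424],
  ],
)

```text
time_s: 3.7
ee_pos: [0.4355, 0.0697, 0.2744]
eef_rot: [3.141, 0.001, 2.252]
force: [1.0, -0.9, -0.6]
grip_width: 0.0938
grip_force: 0.0
```

```bash
python3 -c "
from h import *
go(.53,.338,.27,2.87)"
```

```text
t 3.7 at [0.4355 0.0697 0.2744] [3.141e+00 1.000e-03 2.252e+00] shift [2.978 4.848 0.09 ] turn [ 0.     0.001 -0.618] w 0.0938 F [ 1.  -0.9 -0.6]
```

move_arm(
  targets=[
    [1,2.6,4.3,0,0,0,-0.5],
    [1,2.6,4.3,0,0,0,-0.5],
    [1,2.6,4.3,0,0,0,-0.5],
    [1,2.6,4.3,0,0,0,-0.5],
    [1,2.6,4.3,0,0,0,-0.5],
    [1,2.6,4.3,0,0,0,-0.5],
    [1,2.6,4.3,0,0,0,-0.5],
    [1,2.6,4.3,0,0,0,-0.5],
    [1,2.6,4.3,0,0,0,-0.5],
    [1,2.6,4.3,0,0,0,-0.5],
  ],
)

```text
time_s: 4.7
ee_pos: [0.522, 0.3024, 0.2746]
eef_rot: [3.141, 0.001, 2.745]
force: [0.6, 0.5, 0.6]
grip_width: 0.0938
grip_force: 0.0
```

```bash
python3 -c "
from h import *
go(.53,.338,.118,2.87)"
```

```text
t 4.7 at [0.522  0.3024 0.2746] [3.141e+00 1.000e-03 2.745e+00] shift [0.129 0.716 3.133] turn [ 0.001  0.001 -0.125] w 0.0938 F [0.6 0.5 0.6]
```

move_arm(
  targets=[
    [1,0.13,0.72,0,0,0,-0.125],
    [1,0.13,0.72,0,0,0,-0.125],
    [1,0.13,0.72,0,0,0,-0.125],
    [1,0.13,0.72,0.8,0,0,-0.125],
    [1,0.13,0.72,1.5,0,0,-0.125],
    [1,0.13,0.72,2.1,0,0,-0.125],
    [1,0.13,0.72,2.7,0,0,-0.125],
    [1,0.13,0.72,3.13,0,0,-0.125],
    [1,0.13,0.72,3.13,0,0,-0.125],
    [1,0.13,0.72,3.13,0,0,-0.125],
  ],
)

```text
time_s: 5.7
ee_pos: [0.5301, 0.3385, 0.1185]
eef_rot: [3.141, 0.001, 2.87]
force: [1.2, 0.0, 0.0]
grip_width: 0.0939
grip_force: 0.0
```

move_arm(
  grip_force=15,
  targets=[
    [-0.2,0,0,0,0,0,0],
    [-0.2,0,0,0,0,0,0],
    [-0.2,0,0,0,0,0,0],
    [-0.2,0,0,0,0,0,0],
    [-0.2,0,0,0,0,0,0],
    [-0.2,0,0,0,0,0,0],
    [-0.2,0,0,0,0,0,0],
    [-0.2,0,0,0,0,0,0],
    [-0.2,0,0,0,0,0,0],
    [-0.2,0,0,0,0,0,0],
  ],
)

```text
time_s: 6.7
ee_pos: [0.5298, 0.339, 0.1175]
eef_rot: [3.142, 0.0, 2.871]
force: [0.1, 0.7, 0.7]
grip_width: 0.0515
grip_force: 15.0
```

```bash
python3 -c "
from h import *
go(.47,.0,.17,2.87)"
```

```text
t 6.7 at [0.5298 0.339  0.1175] [3.142 0.    2.871] shift [-0.662 -6.854 -1.051] turn [0.    0.    0.001] w 0.0515 F [0.1 0.7 0.7]
```

move_arm(
  grip_force=20,
  targets=[
    [-0.2,0,0,-0.4,0,0,0],
    [-0.2,0,0,-1.1,0,0,0],
    [-0.2,0,0,-1.8,0,0,0],
    [-0.2,-0.05,-0.4,-2.1,0,0,0],
    [-0.2,-0.12,-1.2,-2.1,0,0,0],
    [-0.2,-0.2,-2.0,-2.1,0,0,0],
    [-0.2,-0.27,-2.8,-2.1,0,0,0],
    [-0.2,-0.35,-3.6,-2.1,0,0,0],
    [-0.2,-0.42,-4.4,-2.1,0,0,0],
    [-0.2,-0.5,-5.2,-2.1,0,0,0],
    [-0.2,-0.58,-6.0,-2.1,0,0,0],
    [-0.2,-0.63,-6.5,-2.1,0,0,0],
  ],
)

```text
time_s: 7.9
ee_pos: [0.4724, 0.0154, 0.2222]
eef_rot: [-3.141, -0.001, 2.87]
force: [0.5, 0.4, -2.5]
grip_width: 0.0518
grip_force: 20.0
```

move_arm(
  targets=[
    [-0.2,-0.03,-0.35,0.3,0,0,0],
    [-0.2,-0.03,-0.35,1.0,0,0,0],
    [-0.2,-0.03,-0.35,1.6,0,0,0],
    [-0.2,-0.03,-0.35,2.0,0,0,0],
    [-0.2,-0.03,-0.35,2.2,0,0,0],
    [-0.2,-0.03,-0.35,2.2,0,0,0],
    [-0.2,-0.03,-0.35,2.2,0,0,0],
  ],
)

```text
time_s: 8.6
ee_pos: [0.4704, 0.0002, 0.1132]
eef_rot: [3.141, 0.001, 2.871]
force: [-0.7, 0.1, -3.6]
grip_width: 0.0513
grip_force: 20.0
```

```bash
python3 -c "
from h import *
go(.47,.0,.0995,2.87)"
```

```text
t 8.6 at [4.704e-01 2.000e-04 1.132e-01] [3.141e+00 1.000e-03 2.871e+00] shift [ 0.006 -0.006  0.274] turn [0.    0.001 0.001] w 0.0513 F [-0.7  0.1 -3.6]
```

Lower gently, release, rise.

move_arm(
  targets=[
    [-0.2,0,0,0.1,0,0,0],
    [-0.2,0,0,0.18,0,0,0],
    [-0.2,0,0,0.25,0,0,0],
    [-0.2,0,0,0.27,0,0,0],
    [-0.2,0,0,0.28,0,0,0],
    [-0.2,0,0,0.28,0,0,0],
  ],
)

```text
time_s: 9.2
ee_pos: [0.4704, -0.0, 0.0993]
eef_rot: [-3.141, 0.001, 2.871]
force: [-2.7, -1.8, 8.1]
grip_width: 0.0516
grip_force: 20.0
```

move_arm(
  targets=[
    [0.3,0,0,0,0,0,0],
    [0.6,0,0,0,0,0,0],
    [1,0,0,0,0,0,0],
    [1,0,0,0,0,0,0],
    [1,0,0,0,0,0,0],
    [1,0,0,0,0,0,0],
    [1,0,0,0,0,0,0],
    [1,0,0,-0.7,0,0,0],
    [1,0,0,-1.5,0,0,0],
    [1,0,0,-2.3,0,0,0],
    [1,0,0,-3,0,0,0],
    [1,0,0,-3,0,0,0],
  ],
)

```text
time_s: 10.4
ee_pos: [0.4713, 0.0001, 0.2529]
eef_rot: [3.14, 0.007, 2.871]
force: [0.3, 0.2, -1.1]
grip_width: 0.0939
grip_force: 0.0
```

Run:
```python
from h import *
for n in("top","side"):
    im,d=ctrl.camera(n); cv2.imwrite(f"pics/{n}1.png",im[...,::-1]); C=cloud(n,d)
    for o in "collar hex bush can mat".split():
        r=ctrl.cut_out(n,o)
        if r:
            m=r[0]["region"]&(d>0); P=C[m]; zt=np.percentile(P[:,2],97)
            T=P[P[:,2]>zt-.006]
            print(n,o,round(r[0]["score"],2),np.round(r[0]["point"]),"n",m.sum(),"ztop",round(zt,3),"topc",((T.min(0)+T.max(0))/2).round(3), "ext",(T.max(0)-T.min(0)).round(3))
go(.5815,.322,.25,2.87)
```

```text
top collar 0.71 [169. 218.] n 253 ztop 0.066 topc [0.581 0.322 0.064] ext [0.035 0.036 0.008]
top hex 0.7 [229. 235.] n 238 ztop 0.082 topc [0.541 0.159 0.081] ext [0.037 0.036 0.01 ]
top bush 0.61 [196. 228.] n 232 ztop 0.097 topc [0.56  0.243 0.094] ext [0.024 0.025 0.007]
top can 0.48 [292. 259.] n 45 ztop 0.132 topc [ 0.492 -0.002  0.13 ] ext [0.006 0.026 0.007]
top mat 0.66 [164. 240.] n 322 ztop 0.021 topc [0.529 0.337 0.019] ext [0.05  0.052 0.008]
side collar 0.59 [285. 377.] n 894 ztop 0.064 topc [0.582 0.322 0.062] ext [0.039 0.041 0.008]
side hex 0.68 [313. 286.] n 790 ztop 0.079 topc [0.541 0.16  0.077] ext [0.038 0.037 0.007]
side bush 0.8 [299. 332.] n 915 ztop 0.094 topc [0.562 0.244 0.092] ext [0.026 0.028 0.009]
side can 0.77 [353. 210.] n 1763 ztop 0.15 topc [ 0.47  -0.001  0.148] ext [0.019 0.02  0.009]
side mat 0.87 [316. 396.] n 1097 ztop 0.018 topc [0.529 0.337 0.017] ext [0.055 0.056 0.008]
t 11.0 at [4.699e-01 2.000e-04 2.482e-01] [-3.142 -0.     2.871] shift [-0.429  6.798 -0.037] turn [-0.    -0.     0.001] w 0.0939 F [ 0.1  0.1 -0.1]
```

View pics/side1.png

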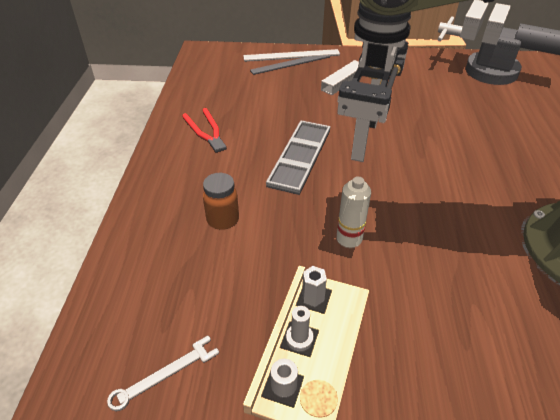

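move_arm(
  targets=[
    [0.3,0,0.6,0,0,0,0],
    [0.3,-0.1,1.5,0,0,0,0],
    [0.3,-0.15,2.4,0,0,0,0],
    [0.3,-0.2,3.3,0,0,0,0],
    [0.3,-0.25,4.2,0,0,0,0],
    [0.3,-0.3,5.1,0,0,0,0],
    [0.3,-0.4,6,0,0,0,0],
    [0.3,-0.43,6.6,0,0,0,0],
    [0.3,-0.43,6.8,0,0,0,0],
    [0.3,-0.43,6.8,1,0,0,0],
    [0.3,-0.43,6.8,2,0,0,0],
    [0.3,-0.43,6.8,2,0,0,0],
  ],
)

```text
time_s: 12.2
ee_pos: [0.579, 0.3202, 0.1416]
eef_rot: [-3.134, -0.008, 2.87]
force: [-0.1, 0.6, -1.3]
grip_width: 0.0612
grip_force: 0.0
```

move_arm(
  targets=[
    [0.3,0,0,0,0,0,0],
    [0.3,0,0,0,0,0,0],
  ],
)

```text
time_s: 12.4
ee_pos: [0.5828, 0.3223, 0.152]
eef_rot: [3.139, 0.003, 2.87]
force: [0.6, -1.0, 0.1]
grip_width: 0.0609
grip_force: 0.0
```

```bash
python3 -c "
from h import *
go(.5815,.322,.046,2.87)"
```

```text
t 12.4 at [0.5828 0.3223 0.152 ] [3.139e+00 3.000e-03 2.870e+00] shift [ 0.031 -0.018  2.12 ] turn [0.003 0.003 0.   ] w 0.0609 F [ 0.6 -1.   0.1]
```

move_arm(
  targets=[
    [0.3,0.02,0,0.6,0,0,0],
    [0.3,0.02,0,1.2,0,0,0],
    [0.3,0.02,0,1.7,0,0,0],
    [0.3,0.02,0,2.0,0,0,0],
    [0.3,0.02,0,2.05,0,0,0],
    [0.3,0.02,0,2.05,0,0,0],
    [0.3,0.02,0,2.05,0,0,0],
  ],
)

```text
time_s: 13.1
ee_pos: [0.5815, 0.3227, 0.0479]
eef_rot: [3.14, 0.002, 2.871]
force: [-0.0, -0.6, -0.7]
grip_width: 0.0611
grip_force: 0.0
```

move_arm(
  grip_force=25,
  targets=[
    [-0.4,0,0,0,0,0,0],
    [-0.4,0,0,0,0,0,0],
    [-0.4,0,0,0,0,0,0],
    [-0.4,0,0,0,0,0,0],
    [-0.4,0,0,0,0,0,0],
    [-0.4,0,0,0,0,0,0],
    [-0.4,0,0,0,0,0,0],
  ],
)

```text
time_s: 13.8
ee_pos: [0.5808, 0.3224, 0.0464]
eef_rot: [3.141, 0.0, 2.871]
force: [-1.6, 0.2, 5.3]
grip_width: 0.0401
grip_force: 25.0
```

```bash
python3 -c "
from h import *
go(.554,-.334,.226,2.867)"
```

```text
t 13.8 at [0.5808 0.3224 0.0464] [3.141 0.    2.871] shift [ -2.996 -12.792  -3.597] turn [0.    0.    0.004] w 0.0401 F [-1.6  0.2  5.3]
```

move_arm(
  targets=[
    [-0.4,0,0,-0.5,0,0,0],
    [-0.4,0,0,-1.3,0,0,0],
    [-0.4,0,0,-2.1,0,0,0],
    [-0.4,0,0,-2.9,0,0,0],
    [-0.4,-0.1,-0.5,-3.5,0,0,0],
    [-0.4,-0.3,-1.3,-3.6,0,0,0],
    [-0.4,-0.5,-2.1,-3.6,0,0,0],
    [-0.4,-0.7,-3.0,-3.6,0,0,0],
    [-0.4,-0.9,-3.8,-3.6,0,0,0],
    [-0.4,-1.1,-4.7,-3.6,0,0,0],
    [-0.4,-1.3,-5.6,-3.6,0,0,0],
    [-0.4,-1.5,-6.4,-3.6,0,0,0],
  ],
)

```text
time_s: 15.0
ee_pos: [0.5666, -0.0081, 0.2254]
eef_rot: [-3.141, -0.001, 2.87]
force: [0.4, -0.2, -2.4]
grip_width: 0.0397
grip_force: 25.0
```

move_arm(
  targets=[
    [-0.4,-0.2,-0.8,0,0,0,0],
    [-0.4,-0.4,-1.6,0,0,0,0],
    [-0.4,-0.6,-2.5,0,0,0,0],
    [-0.4,-0.8,-3.4,0,0,0,0],
    [-0.4,-1.0,-4.3,0,0,0,0],
    [-0.4,-1.2,-5.1,0,0,0,0],
    [-0.4,-1.4,-5.9,0,0,0,0],
    [-0.4,-1.5,-6.4,0,0,0,0],
    [-0.4,-1.5,-6.4,0,0,0,0],
    [-0.4,-1.5,-6.4,0,0,0,0],
    [-0.4,-1.5,-6.4,0,0,0,0],
  ],
)

```text
time_s: 16.1
ee_pos: [0.5541, -0.3335, 0.2256]
eef_rot: [3.141, -0.001, 2.872]
force: [-1.0, -0.6, -1.9]
grip_width: 0.0405
grip_force: 25.0
```

```bash
python3 -c "
from h import *
go(.554,-.334,.034,2.867)"
```

```text
t 16.1 at [ 0.5541 -0.3335  0.2256] [ 3.141e+00 -1.000e-03  2.872e+00] shift [-2.000e-03 -1.100e-02  3.833e+00] turn [ 0.    -0.001  0.005] w 0.0405 F [-1.  -0.6 -1.9]
```

move_arm(
  targets=[
    [-0.4,0,0,0.5,0,0,0],
    [-0.4,0,0,1.3,0,0,0],
    [-0.4,0,0,2.1,0,0,0],
    [-0.4,0,0,2.8,0,0,0],
    [-0.4,0,0,3.3,0,0,0],
    [-0.4,0,0,3.55,0,0,0],
    [-0.4,0,0,3.7,0,0,0],
    [-0.4,0,0,3.78,0,0,0],
    [-0.4,0,0,3.82,0,0,0],
    [-0.4,0,0,3.85,0,0,0],
    [-0.4,0,0,3.85,0,0,0],
    [-0.4,0,0,3.85,0,0,0],
  ],
)

```text
time_s: 17.3
ee_pos: [0.5542, -0.3346, 0.0339]
eef_rot: [-3.141, 0.001, 2.871]
force: [-0.5, -0.2, -2.5]
grip_width: 0.0397
grip_force: 25.0
```

move_arm(
  targets=[
    [0,0,0,0,0,0,0],
    [0.3,0,0,0,0,0,0],
    [0.3,0,0,0,0,0,0],
    [0.3,0,0,0,0,0,0],
    [0.3,0,0,-0.6,0,0,0],
    [0.3,0,0,-1.4,0,0,0],
    [0.3,0,0,-2.2,0,0,0],
    [0.3,0,0,-3.0,0,0,0],
    [0.3,0,0,-3.8,0,0,0],
    [0.3,0,0,-4,0,0,0],
    [0.3,0,0,-4,0,0,0],
  ],
)

```text
time_s: 18.4
ee_pos: [0.5543, -0.3347, 0.2349]
eef_rot: [-3.141, 0.003, 2.871]
force: [0.6, 0.7, -1.1]
grip_width: 0.0609
grip_force: 0.0
```

```bash
python3 -c "
from h import *
im,d=ctrl.camera('side'); C=cloud('side',d); r=ctrl.cut_out('side','collar')[0]; P=C[r['region']&(d>0)]
T=P[P[:,2]>np.percentile(P[:,2],97)-.006]; print(r['score'],r['point'],((T.min(0)+T.max(0))/2).round(3),(T.max(0)-T.min(0)).round(3))
go(.561,.244,.23,2.87)"
```

```text
0.81 [310.2, 127.6] [ 0.557 -0.333  0.048] [0.034 0.041 0.007]
t 18.5 at [ 0.5536 -0.3342  0.2317] [ 3.141e+00 -2.000e-03  2.871e+00] shift [ 2.952 11.183  0.048] turn [ 0.001 -0.002  0.001] w 0.061 F [-0.2 -0.2 -1.4]
```

move_arm(
  targets=[
    [0.1,0.15,0.6,0,0,0,0],
    [0.1,0.4,1.5,0,0,0,0],
    [0.1,0.63,2.4,0,0,0,0],
    [0.1,0.87,3.3,0,0,0,0],
    [0.1,1.1,4.2,0,0,0,0],
    [0.1,1.35,5.1,0,0,0,0],
    [0.1,1.58,6,0,0,0,0],
    [0.1,1.82,6.9,0,0,0,0],
    [0.1,2.06,7.8,0,0,0,0],
    [0.1,2.3,8.7,0,0,0,0],
    [0.1,2.5,9.5,0,0,0,0],
    [0.1,2.7,10.2,0,0,0,0],
  ],
)

```text
time_s: 19.7
ee_pos: [0.5595, 0.195, 0.2312]
eef_rot: [-3.14, -0.003, 2.871]
force: [0.4, -0.3, 0.3]
grip_width: 0.0517
grip_force: 0.0
```

move_arm(
  targets=[
    [0.1,0.2,0.8,0,0,0,0],
    [0.1,0.25,0.98,0,0,0,0],
    [0.1,0.25,0.98,0.6,0,0,0],
    [0.1,0.25,0.98,1.3,0,0,0],
    [0.1,0.25,0.98,1.8,0,0,0],
    [0.1,0.25,0.98,1.8,0,0,0],
    [0.1,0.25,0.98,1.8,0,0,0],
  ],
)

```text
time_s: 20.4
ee_pos: [0.5614, 0.2431, 0.1433]
eef_rot: [-3.141, -0.001, 2.87]
force: [-0.1, -0.1, 0.5]
grip_width: 0.0513
grip_force: 0.0
```

```bash
python3 -c "
from h import *
go(.561,.244,.064,2.87)"
```

```text
t 20.4 at [0.5614 0.2431 0.1433] [-3.141e+00 -1.000e-03  2.870e+00] shift [0.011 0.016 1.587] turn [-0.001 -0.001  0.   ] w 0.0513 F [-0.1 -0.1  0.5]
```

move_arm(
  targets=[
    [0.1,0,0,0.5,0,0,0],
    [0.1,0,0,1,0,0,0],
    [0.1,0,0,1.4,0,0,0],
    [0.1,0,0,1.58,0,0,0],
    [0.1,0,0,1.58,0,0,0],
    [0.1,0,0,1.58,0,0,0],
  ],
)

```text
time_s: 21.0
ee_pos: [0.5621, 0.2438, 0.066]
eef_rot: [3.14, 0.002, 2.871]
force: [0.2, -0.0, 0.7]
grip_width: 0.0518
grip_force: 0.0
```

move_arm(
  targets=[
    [-0.6,0,0,0,0,0,0],
    [-0.6,0,0,0,0,0,0],
    [-0.6,0,0,0,0,0,0],
    [-0.6,0,0,0,0,0,0],
    [-0.6,0,0,0,0,0,0],
    [-0.6,0,0,0,0,0,0],
    [-0.6,0,0,0,0,0,0],
  ],
)

```text
time_s: 21.7
ee_pos: [0.5616, 0.2437, 0.0648]
eef_rot: [3.141, 0.0, 2.871]
force: [-1.1, 0.7, 5.6]
grip_width: 0.0272
grip_force: 25.0
```

```bash
python3 -c "
from h import *
go(.577,-.2525,.264,2.867)"
```

```text
t 21.7 at [0.5616 0.2437 0.0648] [3.141 0.    2.871] shift [-2.953 -9.479 -3.987] turn [0.    0.    0.004] w 0.0272 F [-1.1  0.7  5.6]
```

move_arm(
  targets=[
    [-0.6,0,0,-0.5,0,0,0],
    [-0.6,0,0,-1.3,0,0,0],
    [-0.6,0,0,-2.1,0,0,0],
    [-0.6,0,0,-2.9,0,0,0],
    [-0.6,-0.15,-0.5,-3.5,0,0,0],
    [-0.6,-0.4,-1.3,-3.6,0,0,0],
    [-0.6,-0.65,-2.1,-3.6,0,0,0],
    [-0.6,-0.93,-3.0,-3.6,0,0,0],
    [-0.6,-1.18,-3.8,-3.6,0,0,0],
    [-0.6,-1.46,-4.7,-3.6,0,0,0],
    [-0.6,-1.74,-5.6,-3.6,0,0,0],
    [-0.6,-2.0,-6.4,-3.6,0,0,0],
  ],
)

```text
time_s: 22.9
ee_pos: [0.5716, -0.0937, 0.2437]
eef_rot: [-3.141, -0.001, 2.87]
force: [-0.3, 0.9, -2.5]
grip_width: 0.027
grip_force: 25.0
```

move_arm(
  targets=[
    [-0.6,-0.25,-0.8,0,0,0,0],
    [-0.6,-0.5,-1.6,0,0,0,0],
    [-0.6,-0.75,-2.4,0,0,0,0],
    [-0.6,-0.9,-2.9,0,0,0,0],
    [-0.6,-0.95,-3.08,0,0,0,0],
    [-0.6,-0.95,-3.08,0,0,0,0],
    [-0.6,-0.95,-3.08,0,0,0,0],
  ],
)

```text
time_s: 23.6
ee_pos: [0.5768, -0.2516, 0.2441]
eef_rot: [3.141, -0.001, 2.871]
force: [-0.7, -0.8, -2.6]
grip_width: 0.027
grip_force: 25.0
```

```bash
python3 -c "
from h import *
go(.577,-.2525,.0515,2.867)"
```

```text
t 23.6 at [ 0.5768 -0.2516  0.2441] [ 3.141e+00 -1.000e-03  2.871e+00] shift [-0.013 -0.018  3.851] turn [ 0.    -0.001  0.004] w 0.027 F [-0.7 -0.8 -2.6]
```

move_arm(
  targets=[
    [-0.6,-0.01,-0.02,0.5,0,0,0],
    [-0.6,-0.01,-0.02,1.3,0,0,0],
    [-0.6,-0.01,-0.02,2.1,0,0,0],
    [-0.6,-0.01,-0.02,2.8,0,0,0],
    [-0.6,-0.01,-0.02,3.3,0,0,0],
    [-0.6,-0.01,-0.02,3.55,0,0,0],
    [-0.6,-0.01,-0.02,3.7,0,0,0],
    [-0.6,-0.01,-0.02,3.78,0,0,0],
    [-0.6,-0.01,-0.02,3.83,0,0,0],
    [-0.6,-0.01,-0.02,3.86,0,0,0],
    [-0.6,-0.01,-0.02,3.86,0,0,0],
    [-0.6,-0.01,-0.02,3.86,0,0,0],
  ],
)

```text
time_s: 24.8
ee_pos: [0.5771, -0.2538, 0.0519]
eef_rot: [-3.141, 0.001, 2.871]
force: [-0.2, 0.6, -2.8]
grip_width: 0.0269
grip_force: 25.0
```

move_arm(
  targets=[
    [-0.3,0,0,0,0,0,0],
    [0.1,0,0,0,0,0,0],
    [0.1,0,0,0,0,0,0],
    [0.1,0,0,0,0,0,0],
    [0.1,0,0,-0.6,0,0,0],
    [0.1,0,0,-1.4,0,0,0],
    [0.1,0,0,-2.2,0,0,0],
    [0.1,0,0,-3.0,0,0,0],
    [0.1,0,0,-3.6,0,0,0],
    [0.1,0,0,-3.7,0,0,0],
    [0.1,0,0,-3.7,0,0,0],
  ],
)

```text
time_s: 25.9
ee_pos: [0.5771, -0.2537, 0.237]
eef_rot: [-3.141, 0.001, 2.871]
force: [0.7, 0.0, -0.4]
grip_width: 0.0514
grip_force: 0.0
```

```bash
python3 -c "
from h import *
im,d=ctrl.camera('side'); cv2.imwrite('pics/s2.png',im[...,::-1]); C=cloud('side',d)
for o in ('bush','hex'):
  r=ctrl.cut_out('side',o)[0]; P=C[r['region']&(d>0)]
  T=P[P[:,2]>np.percentile(P[:,2],97)-.006]; print(r['score'],r['point'],((T.min(0)+T.max(0))/2).round(3),(T.max(0)-T.min(0)).round(3))
go(.541,.1595,.23,2.82)"
```

```text
0.58 [299.9, 144.9] [ 0.577 -0.252  0.079] [0.023 0.031 0.007]
0.93 [311.4, 287.0] [0.541 0.16  0.077] [0.038 0.04  0.007]
t 26.1 at [ 0.5765 -0.2535  0.2346] [ 3.141e+00 -3.000e-03  2.871e+00] shift [2.894 7.769 0.104] turn [ 0.    -0.003  0.051] w 0.0516 F [-0.8 -0.1 -0.6]
```

View pics/s2.png

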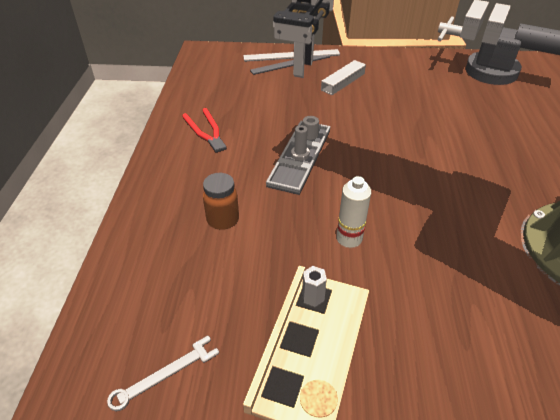

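move_arm(
  targets=[
    [0.3,0.22,0.6,0,0,0,0],
    [0.3,0.55,1.5,0,0,0,0],
    [0.3,0.89,2.4,0,0,0,0],
    [0.3,1.2,3.3,0,0,0,0],
    [0.3,1.55,4.2,0,0,0,0.07],
    [0.3,1.9,5.1,0,0,0,0.07],
    [0.3,2.2,6,0,0,0,0.07],
    [0.3,2.55,6.9,0,0,0,0.07],
    [0.3,2.8,7.5,0,0,0,0.07],
    [0.3,2.88,7.77,0,0,0,0.07],
    [0.3,2.88,7.77,0.7,0,0,0.07],
    [0.3,2.88,7.77,1.5,0,0,0.07],
  ],
)

```text
time_s: 27.25
ee_pos: [0.5425, 0.1591, 0.1607]
eef_rot: [3.141, 0.002, 2.801]
force: [0.8, 0.8, -0.8]
grip_width: 0.061
grip_force: 0.0
```

move_arm(
  targets=[
    [0.3,0,0,0.2,0,0,0],
    [0.3,0,0,0.2,0,0,0],
    [0.3,0,0,0.2,0,0,0],
  ],
)

```text
time_s: 27.55
ee_pos: [0.5429, 0.1589, 0.1529]
eef_rot: [3.141, 0.001, 2.8]
force: [1.0, 0.6, 0.6]
grip_width: 0.061
grip_force: 0.0
```

```bash
python3 -c "
from h import *
go(.541,.1595,.056,2.80)"
```

```text
t 27.6 at [0.5429 0.1589 0.1529] [3.141e+00 1.000e-03 2.800e+00] shift [ 0.042 -0.003  1.938] turn [0.001 0.001 0.   ] w 0.061 F [1.  0.6 0.6]
```

move_arm(
  targets=[
    [0.3,0.04,0,0.6,0,0,0],
    [0.3,0.04,0,1.2,0,0,0],
    [0.3,0.04,0,1.7,0,0,0],
    [0.3,0.04,0,1.93,0,0,0],
    [0.3,0.04,0,1.93,0,0,0],
    [0.3,0.04,0,1.93,0,0,0],
  ],
)

```text
time_s: 28.15
ee_pos: [0.5412, 0.16, 0.0566]
eef_rot: [3.14, 0.002, 2.801]
force: [0.1, 0.2, 1.0]
grip_width: 0.061
grip_force: 0.0
```

move_arm(
  targets=[
    [-0.5,0,0,0,0,0,0],
    [-0.5,0,0,0,0,0,0],
    [-0.5,0,0,0,0,0,0],
    [-0.5,0,0,0,0,0,0],
    [-0.5,0,0,0,0,0,0],
    [-0.5,0,0,0,0,0,0],
    [-0.5,0,0,0,0,0,0],
  ],
)

```text
time_s: 28.85
ee_pos: [0.5404, 0.1599, 0.0554]
eef_rot: [3.141, 0.001, 2.801]
force: [-2.6, -0.6, 5.3]
grip_width: 0.0358
grip_force: 25.0
```

```bash
python3 -c "
from h import *
go(.600,-.171,.236,2.867)"
```

```text
t 28.9 at [0.5404 0.1599 0.0554] [3.141e+00 1.000e-03 2.801e+00] shift [-3.336 -5.839 -3.613] turn [ 0.     0.001 -0.066] w 0.0358 F [-2.6 -0.6  5.3]
```

move_arm(
  targets=[
    [-0.5,0,0,-0.5,0,0,0],
    [-0.5,0,0,-1.3,0,0,0],
    [-0.5,0,0,-2.1,0,0,0],
    [-0.5,0,0,-2.9,0,0,0],
    [-0.5,-0.25,-0.45,-3.5,0,0,0],
    [-0.5,-0.7,-1.2,-3.6,0,0,0],
    [-0.5,-1.15,-2.0,-3.6,0,0,0],
    [-0.5,-1.6,-2.8,-3.6,0,0,-0.066],
    [-0.5,-2.05,-3.6,-3.6,0,0,-0.066],
    [-0.5,-2.5,-4.4,-3.6,0,0,-0.066],
    [-0.5,-3.0,-5.25,-3.6,0,0,-0.066],
    [-0.5,-3.3,-5.75,-3.6,0,0,-0.066],
  ],
)

```text
time_s: 30.05
ee_pos: [0.5994, -0.1695, 0.2341]
eef_rot: [-3.141, -0.001, 2.865]
force: [-0.2, -0.3, -1.4]
grip_width: 0.036
grip_force: 25.0
```

move_arm(
  targets=[
    [-0.5,-0.03,-0.08,0,0,0,0],
    [-0.5,-0.03,-0.08,0,0,0,0],
    [-0.5,-0.03,-0.08,0,0,0,0],
  ],
)

```text
time_s: 30.35
ee_pos: [0.5999, -0.1695, 0.2346]
eef_rot: [3.141, -0.001, 2.868]
force: [0.4, 0.5, -2.7]
grip_width: 0.0358
grip_force: 25.0
```

```bash
python3 -c "
from h import *
go(.600,-.171,.0424,2.867)"
```

```text
t 30.4 at [ 0.5999 -0.1695  0.2346] [ 3.141e+00 -1.000e-03  2.868e+00] shift [-0.013 -0.029  3.845] turn [ 0.    -0.001  0.001] w 0.0358 F [ 0.4  0.5 -2.7]
```

move_arm(
  targets=[
    [-0.5,-0.01,-0.02,0.5,0,0,0],
    [-0.5,-0.01,-0.02,1.3,0,0,0],
    [-0.5,-0.01,-0.02,2.1,0,0,0],
    [-0.5,-0.01,-0.02,2.8,0,0,0],
    [-0.5,-0.01,-0.02,3.3,0,0,0],
    [-0.5,-0.01,-0.02,3.55,0,0,0],
    [-0.5,-0.01,-0.02,3.7,0,0,0],
    [-0.5,-0.01,-0.02,3.78,0,0,0],
    [-0.5,-0.01,-0.02,3.83,0,0,0],
    [-0.5,-0.01,-0.02,3.85,0,0,0],
    [-0.5,-0.01,-0.02,3.85,0,0,0],
    [-0.5,-0.01,-0.02,3.85,0,0,0],
  ],
)

```text
time_s: 31.55
ee_pos: [0.6004, -0.1717, 0.0429]
eef_rot: [-3.142, 0.001, 2.867]
force: [0.4, -0.6, -2.7]
grip_width: 0.0359
grip_force: 25.0
```

move_arm(
  targets=[
    [-0.1,0,0,0,0,0,0],
    [0.15,0,0,0,0,0,0],
    [0.15,0,0,0,0,0,0],
    [0.15,0,0,0,0,0,0],
    [0.15,0,0,-0.6,0,0,0],
    [0.15,0,0,-1.4,0,0,0],
    [0.15,0,0,-2.2,0,0,0],
    [0.15,0,0,-3.0,0,0,0],
    [0.15,0,0,-3.8,0,0,0],
    [0.15,0,0,-4.2,0,0,0],
    [0.15,0,0,-4.2,0,0,0],
    [0.15,0,0,-4.2,0,0,0],
  ],
)

```text
time_s: 32.75
ee_pos: [0.6, -0.1716, 0.2516]
eef_rot: [3.142, -0.001, 2.867]
force: [-0.4, 0.2, -0.3]
grip_width: 0.0539
grip_force: 0.0
```

```bash
python3 -c "
from h import *
im,d=ctrl.camera('side'); cv2.imwrite('pics/s3.png',im[...,::-1]); C=cloud('side',d)
for o in ('hex','can','bush','collar'):
  r=ctrl.cut_out('side',o)
  if not r: continue
  r=r[0]; P=C[r['region']&(d>0)]
  T=P[P[:,2]>np.percentile(P[:,2],97)-.006]; print(o,r['score'],r['point'],((T.min(0)+T.max(0))/2).round(3),(T.max(0)-T.min(0)).round(3))
go(.47,.0,.25,2.87)"
```

```text
hex 0.9 [286.2, 168.0] [ 0.601 -0.17   0.064] [0.037 0.04  0.008]
can 0.92 [354.7, 213.6] [ 0.47  -0.     0.148] [0.019 0.019 0.008]
bush 0.57 [299.2, 144.1] [ 0.578 -0.254  0.078] [0.025 0.031 0.007]
collar 0.56 [310.0, 128.2] [ 0.555 -0.306  0.062] [0.037 0.092 0.034]
t 33.0 at [ 0.6    -0.1715  0.2512] [ 3.141e+00 -2.000e-03  2.867e+00] shift [3.433 2.597 0.031] turn [ 0.    -0.002 -0.003] w 0.054 F [-0.3  0.5 -0.4]
```

move_arm(
  targets=[
    [1,0.5,0.4,0,0,0,0],
    [1,1.1,0.85,0,0,0,0],
    [1,1.8,1.35,0,0,0,0],
    [1,2.5,1.9,0,0,0,0],
    [1,3.1,2.35,0,0,0,0],
    [1,3.43,2.6,0,0,0,0],
    [1,3.43,2.6,0,0,0,0],
    [1,3.43,2.6,0,0,0,0],
    [1,3.43,2.6,0.6,0,0,0],
    [1,3.43,2.6,1.2,0,0,0],
    [1,3.43,2.6,1.2,0,0,0],
    [1,3.43,2.6,1.2,0,0,0],
  ],
)

```text
time_s: 34.2
ee_pos: [0.4709, -0.0006, 0.1928]
eef_rot: [-3.141, -0.001, 2.866]
force: [1.4, 0.2, 1.0]
grip_width: 0.094
grip_force: 0.0
```

```bash
python3 -c "
from h import *
go(.4702,.0,.0993,2.87)"
```

```text
t 34.2 at [ 0.4709 -0.0006  0.1928] [-3.141e+00 -1.000e-03  2.866e+00] shift [0.015 0.007 1.871] turn [-0.    -0.001 -0.004] w 0.094 F [1.4 0.2 1. ]
```

move_arm(
  targets=[
    [1,0.01,0,0.6,0,0,0],
    [1,0.01,0,1.2,0,0,0],
    [1,0.01,0,1.7,0,0,0],
    [1,0.01,0,1.86,0,0,0],
    [1,0.01,0,1.86,0,0,0],
    [1,0.01,0,1.86,0,0,0],
  ],
)

```text
time_s: 34.8
ee_pos: [0.4709, -0.0, 0.101]
eef_rot: [3.141, 0.002, 2.867]
force: [0.0, -0.2, 1.1]
grip_width: 0.0941
grip_force: 0.0
```

move_arm(
  grip_force=20,
  targets=[
    [-0.2,0,0,0,0,0,0],
    [-0.2,0,0,0,0,0,0],
    [-0.2,0,0,0,0,0,0],
    [-0.2,0,0,0,0,0,0],
    [-0.2,0,0,0,0,0,0],
    [-0.2,0,0,0,0,0,0],
    [-0.2,0,0,0,0,0,0],
    [-0.2,0,0,0,0,0,0],
    [-0.2,0,0,0,0,0,0],
  ],
)

```text
time_s: 35.7
ee_pos: [0.47, 0.0002, 0.0994]
eef_rot: [3.142, 0.0, 2.867]
force: [0.5, -0.3, -0.3]
grip_width: 0.0515
grip_force: 20.0
```

```bash
python3 -c "
from h import *
go(.529,.3375,.2,2.87)"
```

```text
t 35.7 at [4.70e-01 2.00e-04 9.94e-02] [3.142 0.    2.867] shift [ 0.694  6.814 -2.011] turn [ 0.     0.    -0.003] w 0.0515 F [ 0.5 -0.3 -0.3]
```

move_arm(
  targets=[
    [-0.2,0,0,-0.4,0,0,0],
    [-0.2,0,0,-1.1,0,0,0],
    [-0.2,0,0,-1.8,0,0,0],
    [-0.2,0.05,0.4,-2,0,0,0],
    [-0.2,0.12,1.2,-2,0,0,0],
    [-0.2,0.2,2.0,-2,0,0,0],
    [-0.2,0.28,2.8,-2,0,0,0],
    [-0.2,0.37,3.6,-2,0,0,0],
    [-0.2,0.45,4.4,-2,0,0,0],
    [-0.2,0.53,5.2,-2,0,0,0],
    [-0.2,0.61,6.0,-2,0,0,0],
    [-0.2,0.66,6.5,-2,0,0,0],
  ],
)

```text
time_s: 36.9
ee_pos: [0.526, 0.3244, 0.1985]
eef_rot: [-3.141, -0.001, 2.868]
force: [0.3, -0.6, -3.0]
grip_width: 0.0517
grip_force: 20.0
```

move_arm(
  targets=[
    [-0.2,0.03,0.31,0.3,0,0,0],
    [-0.2,0.03,0.31,0.8,0,0,0],
    [-0.2,0.03,0.31,1.2,0,0,0],
    [-0.2,0.03,0.31,1.4,0,0,0],
    [-0.2,0.03,0.31,1.4,0,0,0],
    [-0.2,0.03,0.31,1.4,0,0,0],
  ],
)

```text
time_s: 37.5
ee_pos: [0.5295, 0.3373, 0.1302]
eef_rot: [3.141, 0.001, 2.867]
force: [0.2, 0.2, -3.6]
grip_width: 0.0513
grip_force: 20.0
```

```bash
python3 -c "
from h import *
go(.5292,.3375,.1174,2.87)"
```

```text
t 37.5 at [0.5295 0.3373 0.1302] [3.141e+00 1.000e-03 2.867e+00] shift [0.006 0.002 0.256] turn [ 0.001  0.001 -0.003] w 0.0513 F [ 0.2  0.2 -3.6]
```

move_arm(
  targets=[
    [-0.2,0,0,0.1,0,0,0],
    [-0.2,0,0,0.18,0,0,0],
    [-0.2,0,0,0.22,0,0,0],
    [-0.2,0,0,0.24,0,0,0],
    [-0.2,0,0,0.25,0,0,0],
    [-0.2,0,0,0.25,0,0,0],
  ],
)

```text
time_s: 38.1
ee_pos: [0.5293, 0.3372, 0.1175]
eef_rot: [3.141, 0.0, 2.867]
force: [-1.8, -2.2, 3.3]
grip_width: 0.0514
grip_force: 20.0
```

move_arm(
  targets=[
    [0.3,0,0,0,0,0,0],
    [0.6,0,0,0,0,0,0],
    [1,0,0,0,0,0,0],
    [1,0,0,0,0,0,0],
    [1,0,0,0,0,0,0],
    [1,0,0,0,0,0,0],
    [1,0,0,0,0,0,0],
    [1,0,0,-0.7,0,0,0],
    [1,0,0,-1.5,0,0,0],
    [1,0,0,-2.3,0,0,0],
    [1,0,0,-3,0,0,0],
    [1,0,0,-3,0,0,0],
  ],
)

```text
time_s: 39.3
ee_pos: [0.5302, 0.3379, 0.2725]
eef_rot: [3.136, 0.006, 2.867]
force: [-0.1, 0.7, 0.7]
grip_width: 0.0938
grip_force: 0.0
```

move_arm(
  targets=[
    [1,-0.3,-0.6,-0.2,0,0,0],
    [1,-0.5,-1.4,-0.2,0,0,0],
    [1,-0.5,-2.2,-0.2,0,0,0],
    [1,-0.5,-3.0,-0.2,0,0,0],
    [1,-0.5,-3.5,-0.2,0,0,0],
    [1,-0.5,-3.5,-0.2,0,0,0],
    [1,-0.5,-3.5,-0.2,0,0,0],
    [1,-0.5,-3.5,-0.2,0,0,0],
  ],
)

```text
time_s: 40.1
ee_pos: [0.5058, 0.1628, 0.2765]
eef_rot: [-3.141, -0.0, 2.867]
force: [-0.7, 1.0, 0.1]
grip_width: 0.0942
grip_force: 0.0
```

```bash
python3 -c "
from h import *
for n in ('side','top'):
  im,d=ctrl.camera(n); cv2.imwrite('pics/%s4.png'%n,im[...,::-1]); C=cloud(n,d)
  for o in ('hex','can','bush','collar','jar'):
    r=ctrl.cut_out(n,o)
    if not r: continue
    r=r[0]; P=C[r['region']&(d>0)]
    T=P[P[:,2]>np.percentile(P[:,2],97)-.006]; print(n,o,round(r['score'],2),r['point'],((T.min(0)+T.max(0))/2).round(3),(T.max(0)-T.min(0)).round(3))
"
```

```text
side hex 0.6 [286.7, 165.8] [ 0.601 -0.171  0.064] [0.038 0.04  0.008]
side can 0.76 [321.7, 372.8] [0.529 0.336 0.167] [0.02  0.02  0.009]
side bush 0.58 [300.7, 143.2] [ 0.579 -0.252  0.078] [0.023 0.027 0.007]
side collar 0.69 [321.7, 373.7] [0.529 0.336 0.167] [0.02  0.02  0.009]
side jar 0.74 [216.4, 202.7] [ 0.73  -0.037  0.098] [0.058 0.06  0.008]
top hex 0.54 [359.4, 217.2] [ 0.602 -0.171  0.067] [0.038 0.038 0.007]
top bush 0.56 [387.8, 227.2] [ 0.577 -0.252  0.083] [0.025 0.023 0.008]
top collar 0.54 [424.1, 232.9] [ 0.554 -0.334  0.053] [0.033 0.038 0.007]
top jar 0.95 [308.0, 164.1] [ 0.73  -0.038  0.101] [0.059 0.056 0.007]
```

View pics/side4.png

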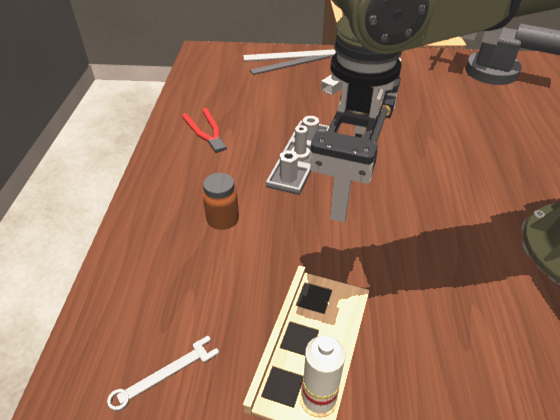

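The three parts stand upright in the steel rack: hex at (288,165), bush at (301,143), collar at (311,127). The can is back on its mat at (322,375), and the jar has not moved. I'm handing in.

```bash
python3 -c "
from h import *
print(ctrl.hand_in())"
```

```text
the job is handed in; nothing more can be done
None
```

I handed the job in at about 41 s (no verdict was returned): the last camera check shows hex left, bush middle and collar right, upright in the steel rack's pockets, the can back on its mat and the jar unmoved.

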